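Make up a skin-scrape kit and a urine-sediment kit

ROBOT

A 7-joint arm with a two-finger parallel gripper is mounted at the origin on a cart in front of the work surface, level with it; the furniture and walls round the work are solid. World frame = base frame: x ahead of the robot, y to its left, z up, the work surface at z = 0. Lengths are in m, angles in degrees, forces in N, time in s.
With the tool pointing down it reaches from about 0.425 to 0.875 m from the base axis. Payload 4.7 kg.
Tool frame: the origin (TCP) lies at the very end of the fingers, on their centre line; the grasp point (between the pads) lies 19 mm behind it; z points along the fingers, y is the line along which they close (so a half turn about z gives the same grasp; the last joint's range is limited). The gripper opens to 87 mm and grips with 3 to 60 N. Pads are 19 mm wide; open, the fingers measure 117 mm over their backs; the gripper's body (75 mm by 190 mm) begins 51 mm behind the grasp point.
Start: joints at [-71.041, 18.392, -4.016, 83.108, 1.295, 78.541, -3.26], TCP at [0.203, 0.618, 0.223] pointing down, gripper open.
Joint ranges: [-163.93, 163.93], [-17.29, 119.83], [-79.2, 71.16], [3.27, 140.29], [-89.18, 269.18], [5.43, 117.66], [-154.24, 154.24]. Speed limits (degrees/s): [147.25, 147.25, 180, 180, 180, 180, 180].

INTERFACE

Orientations are given as [roll, pitch, yaw] about the fixed x, y, z axes, in that order (R = Rz(yaw) Ry(pitch) Rx(roll)).
In Python, from cell import get_obs, read_camera, sign_off, silhouettes gives the robot as it stands.
- The arm moves only by the tool play_rows, never from a script. Its argument "steps" is a list that holds one entry, the list of rows, each a list of 7 numbers: the shift along the tool's x, y, z in m, then the turn, a rotation vector about the tool's x, y, z in rad, then the finger opening in m, from 0 to 0.087. A call has 1 to 12 rows; each row shifts and turns the commanded pose from where the row before left it, along the tool's axes as they then stand; what a row does not reach is not made up. A row lasts 1/10 s, in which the tool goes at most 50 mm and 8.59 degrees, less where a joint would pass 70% of its speed; a pose out of reach is approached as far as the arm can. A call is refused whole if a number of a shift passes 0.05 or a number of a turn 0.15, either way. A call with a gripper value outside its range is refused whole. The fingers move at their own pace and stop on an object; "force" is the grip in N (left out, the last holds). Time passes only in rows, so rows that do not move let the fingers close. It gives the time, the measured TCP pose, the force, the opening and the grip force at its end, in the units of the state.
- get_obs(): the state, without advancing time (a new reading comes with each control period).
- read_camera(name): name is "scene" or "top" or "wrist"; returns a dict with "frame" (480x640x3 uint8, red, green, blue), "intrinsics" (3x3 intrinsics, pixels), "view" (4x4, takes a point from world to camera coordinates). Camera axes: x right, y up, looking along -z (the intrinsics and any distortion apply to the point x, -y, -z); pixel columns grow to the right and rows downward; lengths in m; the calibration is good to about 2 mm. The wrist camera is an equidistant fisheye: a pixel r from the principal point sees the ray r / f radians off the axis. A picture is of the moment at which its call begins. There is no depth.
- sign_off(): hands the job in; it is judged then, once.
Trained networks look in the newest picture that a camera, given by its name, has taken for a name from the list of things; names that differ only in an ending like _2 or _b are one class to them, and where a whole thing is asked for, a point or a joint stands for the part that bears it (a point fixed in the world has none). Each returns a list of dicts, best first, with "p" (0 to 1); they miss things now and then, are a little off and sometimes report something else, mostly with a low value. They report only what shows in the picture. A call takes as long as a camera call. They do not tell look-alikes from the thing itself.
- silhouettes(camera, name): "pixels" (480x640 bool, what is visible of it) and "extent" ([left, top, right, bottom] in pixels, round what is visible of it).
The state is a dict: "time_s": time; "qpos": joint angles; "joint_velocities": joint speeds; "effort": joint torques, N m; "tool_pos": TCP position; "tool_rot": TCP orientation; "force": force on the tool from outside, world axes, zero at the start; "wrist_torque": the same for the moment, N m; "grip_width": finger opening in m; "grasp_force": force on a finger pad.
Only numpy, scipy, OpenCV 4.12 (cv2) and the standard library are available. Lean on these libraries where they do the work, as an engineer would, in place of code of your own. Each camera call takes 0.05 s, during which the arm holds its last target. There are 200 camera calls.

TASK

Make up the two visit kits from the stock on the bench: the red tray (skin scrapes) gets the brown oil bottle, the maroon slide carton and the green coverslip box, the white tray (urine sediments) gets the white-lidded specimen pot and the blue coverslip box. Seat each thing in the well cut for it so that it stands flat on the well's floor; keep the bottle and the pot upright and set everything down, do not drop it. The yellow-lidded pot and the petri dish belong to neither kit: leave them where they are.

Things in the scene. Friction and masses are not known exactly. Their poses are not given: they have to be found in the camera images.
- red_tray: skin-scrape kit tray: red plastic, 96 (x) by 232 (y) mm, fixed, steel wire grip at each end. Origin: centre of underside, y along its length. Rim and dark grey foam top at z = 18 mm (rim bead 20.5); wells 8 mm deep (floor at z = 10 mm) on the line x = 0: round, 39 mm, for the oil bottle, at y = +84 mm; oblong, 44 (x) by 94 (y) mm, for the slide carton, at y = +4 mm; square, 46 mm, for a coverslip box, at y = -80 mm. Yaw within 11 degrees.
- white_tray: urine-sediment kit tray: white plastic, 96 (x) by 172 (y) mm, fixed, steel wire grip at each end. Origin: centre of underside, y along its length. Rim and dark grey foam top at z = 18 mm (rim bead 20.5); wells 8 mm deep (floor at z = 10 mm) on the line x = 0: round, 70 mm, for a specimen pot, at y = +36 mm; square, 46 mm, for a coverslip box, at y = -49 mm. Yaw within 11 degrees.
- oil_bottle: small brown bottle with a red and white label and a black pointed nozzle, standing upright, 83 mm high; the round body is 27 mm in diameter up to z = 53 mm (grip it there), the cap 19 mm in diameter from 53 to 66 mm, the nozzle thin above. About 50 g. Origin: centre of its underside, z up.
- slide_carton: dark red (maroon) oblong carton of glass slides, 32 (x) by 82 (y) by 30 (z) mm, lying flat, about 210 g. Origin: centre of its underside, y along its length; grip it across its 32 mm width. Its y axis starts within about 30 degrees of world y.
- green_box: small green coverslip box, 34 x 34 x 22 (z) mm, about 30 g. Origin: centre of its underside, x and y square to its sides. Starts within about 30 degrees of the world axes.
- blue_box: small blue coverslip box, 34 x 34 x 22 (z) mm, about 30 g. Origin: centre of its underside, x and y square to its sides. Starts within about 30 degrees of the world axes.
- white_pot: round clear specimen pot with a white screw lid (lid fixed), standing upright, 58 mm diameter, 75 mm high, about 180 g. Origin: centre of its underside, z up.
- yellow_pot: round clear specimen pot with a yellow screw lid, 58 mm diameter, 75 mm high, loose, in the stock; belongs to neither kit and stays where it stands (a second such pot, far back by the wall, is fixed and is not meant). Origin: centre of its underside.
- petri_dish: flat round petri dish with a cream-coloured medium and a clear lid, 62 mm diameter, 15 mm high, loose; belongs to neither kit and stays where it is. Origin: centre of its underside.
Not all that is in view belongs to the job. Of the things like the blue_box, leave any that is orange or purple; of the rest the larger one is meant.

How it is judged:
By the outcome, as a careful person would: the job done as asked, in the order asked, and still so for the second after the job is handed in, with the robot touching nothing.
It also fails if it takes over 125 s, if anything falls off the work surface, if the arm or the gripper's body presses on something with over 40 N, if the wrist force passes 120 N, or if a joint passes its speed limit or range.

## Working session

There is one attempt and no reset: what is moved stays moved. The work goes in short steps, Python scripts to look and compute and a tool call to move; the robot and the scene stay as the last step left them, time stands still between calls to the robot, and variables do not carry over. Pictures are saved under pics/ and viewed, at most 14 in all, crops included, and the job is handed in when it is done.

Besides the shell and the picture viewer there is one more tool, called after "Call:" in YAML: its name, and indented under it one key for each argument. play_rows: Moves the arm, as the interface text tells. Its arguments: {"type":"object","properties":{"steps":{"type":"array","items":{"type":"array","items":{"type":"array","items":{"type":"number"}}}},"force":{"type":"number"}},"required":["steps"]}

```bash
ls; mkdir -p pics; python3 - <<'E'
from cell import *
import cv2,numpy as np
for n in("scene","top"):
    c=read_camera(n);cv2.imwrite(f"pics/{n}0.png",c["frame"][:,:,::-1]);print(n,c["intrinsics"],c["view"])
    for k in "red_tray white_tray oil_bottle slide_carton green_box blue_box white_pot yellow_pot petri_dish".split():
        print(k,[(round(d["p"],2),d["extent"]) for d in silhouettes(n,k)][:4])
o=get_obs();print(o)
E
```

```text
pics
scene [[527.61213869   0.         320.76271053]
 [  0.         527.61213869 235.00411011]
 [  0.           0.           1.        ]] [[ 0.87124967 -0.49076979 -0.00830819 -0.52327533]
 [ 0.38012397  0.66392137  0.64398306 -0.22449973]
 [-0.31053145 -0.56422817  0.76499463 -0.78652605]
 [ 0.          0.          0.          1.        ]]
red_tray [(0.63, [230.5, 257.8, 337.9, 405.2]), (0.29, [173.4, 176.0, 256.1, 255.2])]
white_tray [(0.59, [174.0, 174.3, 255.9, 257.8])]
oil_bottle [(0.72, [269.3, 137.8, 279.1, 171.6])]
slide_carton [(0.86, [401.6, 271.0, 452.3, 321.8]), (0.75, [269.7, 139.7, 281.2, 171.2])]
green_box [(0.67, [174.1, 179.0, 256.0, 257.9]), (0.6, [299.4, 209.8, 318.2, 230.1])]
blue_box [(0.77, [316.9, 161.9, 338.1, 187.0]), (0.77, [362.0, 169.0, 380.4, 187.3]), (0.7, [333.2, 190.1, 349.6, 206.3]), (0.62, [279.8, 184.4, 297.8, 202.4])]
white_pot [(0.8, [351.4, 199.2, 383.8, 245.1])]
yellow_pot [(0.86, [392.7, 323.1, 437.8, 381.1])]
petri_dish [(0.65, [339.7, 258.7, 376.1, 293.0])]
top [[517.58609183   0.         322.128953  ]
 [  0.         517.58609183 240.95124005
[... 960 characters left out ...]
1.0, 'qpos': array([-71.04166434,  18.39192255,  -4.0161718 ,  83.10828272,
         1.29479045,  78.53974707,  -3.2600371 ]), 'joint_velocities': array([-0.04618997, -0.03937245,  0.00437393,  0.01544586,  0.07099354,
        0.0195078 ,  0.02409509]), 'effort': array([ 9.68679196e-04, -4.91119051e+01, -4.02568951e-01, -3.12779045e+01,
       -6.37574494e-02,  3.40450695e-02,  5.18824697e-05]), 'tool_pos': array([0.20251629, 0.61766961, 0.22258013]), 'tool_rot': array([1.79994832e+02, 2.47516326e-03, 1.61850466e+02]), 'force': array([-0.34115392, -0.73418039,  0.50864524]), 'wrist_torque': array([-0.00683887, -0.0134627 ,  0.01353651]), 'grasp_force': 0.0, 'grip_width': 0.08706947068097763}
```

View pics/top0.png

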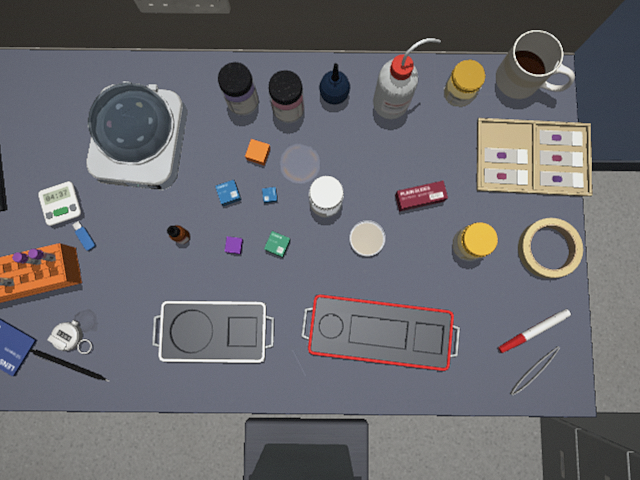

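View pics/scene0.png

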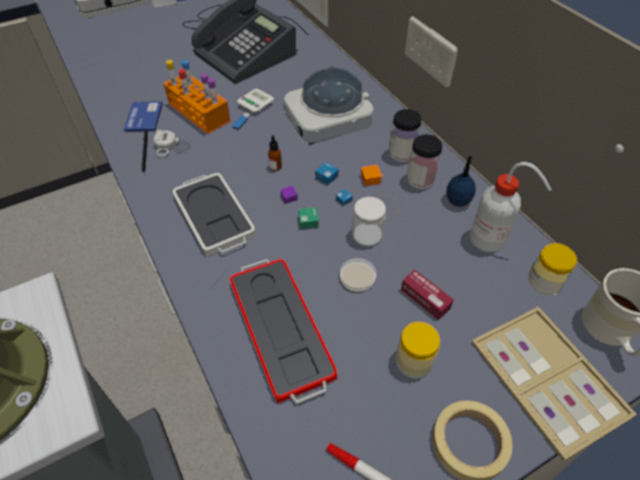

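```bash
cat > h.py <<'E'
from cell import *
import cv2,numpy as np
from scipy.optimize import minimize
def cyl(r,h,z=0):
    t=np.linspace(0,2*np.pi,40);c=np.c_[r*np.cos(t),r*np.sin(t)]
    return np.vstack([np.c_[c,0*t+z],np.c_[c,0*t+h]])
def box(a,b,h): return np.array([[i*a/2,j*b/2,k*h] for i in(-1,1) for j in(-1,1) for k in(0,1)])
SH=dict(red_tray=[box(.096,.232,.0205)],white_tray=[box(.096,.172,.0205)],oil_bottle=[cyl(.0135,.053),cyl(.0095,.066),cyl(.003,.083)],
 slide_carton=[box(.032,.082,.03)],green_box=[box(.034,.034,.022)],blue_box=[box(.034,.034,.022)],white_pot=[cyl(.029,.075)],
 yellow_pot=[cyl(.029,.075)],petri_dish=[cyl(.031,.015)])
def proj(P,c):
    q=P@c["view"][:3,:3].T+c["view"][:3,3];q=q*[1,-1,-1]
    K=c["intrinsics"];d=q[:,:2]/q[:,2:]
    if c.get("fish"):
        r=np.linalg.norm(q[:,:2],axis=1);th=np.arctan2(r,q[:,2]);d=q[:,:2]/r[:,None]*th[:,None]
    return d*[K[0,0],K[1,1]]+K[:2,2]
def unproj(uv,c,z):
    K=c["intrinsics"];d=(np.array(uv)-K[:2,2])/[K[0,0],K[1,1]]
    if c.get("fish"):
        th=np.linalg.norm(d);d=np.r_[d/th*np.sin(th),np.cos(th)]
    else:d=np.r_[d,1]
    R=c["view"][:3,:3];o=-R.T@c["view"][:3,3];w=R.T@(d*[1,-1,-1]);return (o+w*(z-o[2])/w[2])[:2]
def cam(n):
    c=read_camera(n);c["fish"]=n=="wrist";return c
def render(name,p,c,z0=0,S=4):
    m=np.zeros((480*S,640*S),np.uint8);C,s=np.cos(p[2]),np.sin(p[2])
    for P in SH[name]:
        W=np.c_[P[:,:2]@np.array([[C,s],[-s,C]])+p[:2],P[:,2]+z0]
        cv2.fillConvexPoly(m,cv2.convexHull(((proj(W,c)+.5)*S).astype(np.int32)),1)
    return cv2.resize(m.astype(np.float32),(640,480),interpolation=cv2.INTER_AREA)
def fit(name,masks,cams,yaw0=0,z0=0,xy0=None):
    if xy0 is None:
        ys,xs=np.nonzero(masks[0]);xy0=unproj((xs.mean(),ys.mean()),cams[0],SH[name][0][:,2].max()/2+z0)
    def f(p):
        l=0
        for m,c in zip(masks,cams):
            r=render(name,[p[0],p[1],p[2]/10],c,z0);l+=1-np.minimum(r,m).sum()/np.maximum(r,m).sum()
        return l/len(masks)
    best=None
    for y in np.deg2rad(np.arange(-30,31,10)) if len(SH[name][0])==8 else [0]:
        s=np.array([[0,0,0],[.01,0,0],[0,.01,0],[0,0,1]])+[*xy0,(y+yaw0)*10]
        r=minimize(f,s[0],method="Nelder-Mead",options=dict(initial_simplex=s,xatol=2e-4,fatol=1e-4,maxiter=80))
        if best is None or r.fun<best.fun:best=r
    return best.x[:2].round(4),round(np.rad2deg(best.x[2]/10),1),round(1-best.fun,3)
def pick(n,k,c,near):
    b=None
    for d in silhouettes(n,k):
        e=d["extent"];q=[(e[0]+e[2])/2,(e[1]+e[3])/2];D=np.hypot(q[0]-near[0],q[1]-near[1])
        if D<25 and (b is None or D<b[0]):b=(D,d["pixels"])
    return None if b is None else b[1].astype(np.float32)
def go(x,y,z,yaw):
    "rows from here to the pose: total shift in tool axes and turn about tool z (rad)"
    o=get_obs();t=np.deg2rad(o["tool_rot"][2]);p=o["tool_pos"];d=np.array([x,y,z])-p
    w=np.deg2rad((o["tool_rot"][2]-yaw+90)%180-90)
    print("at",p.round(4),o["tool_rot"].round(1),"shift",np.round([d[0]*np.cos(t)+d[1]*np.sin(t),d[0]*np.sin(t)-d[1]*np.cos(t),-d[2]],4),"turn z",round(w,3),"t",round(o["time_s"],1))
E
python3 - <<'E'
from h import *
T=cam("top");S=cam("scene")
px=dict(red_tray=(380,333,284,331),white_tray=(215,330,215,216),oil_bottle=(178,235,274,155),slide_carton=(420,195,427,296),green_box=(277,244,308,219),blue_box=(228,192,327,173),white_pot=(326,196,368,222),yellow_pot=(475,242,415,352),petri_dish=(367,239,358,276))
for k,q in px.items():
    a=pick("top",k,T,q[:2]);b=pick("scene",k,S,q[2:])
    if a is not None:print(k,"top",fit(k,[a],[T]), "both" ,fit(k,[a,b],[T,S]) if b is not None else None)
    elif b is not None:print(k,"scene",fit(k,[b],[S]))
    else:print(k,None)
print("blue small",unproj((269,195),T,.01),"blue big",unproj((228,192),T,.011),"purple",unproj((234,245),T,.01),"ring",unproj((300,163),T,.005),[unproj(v,T,.0205) for v in((160,301),(266,303),(265,361),(158,361))])
big=np.hstack([cv2.resize(T["frame"][120:270,160:310],(450,450)),cv2.resize(T["frame"][290:380,150:290],(350,225)).repeat(2,0)])
cv2.imwrite("pics/crop1.png",big[:,:,::-1])
E
```

```text
red_tray top (array([ 0.4451, -0.1399]), np.float64(-6.6), np.float64(0.923)) both (array([ 0.4462, -0.1409]), np.float64(-6.3), np.float64(0.932))
white_tray top (array([0.4442, 0.1407]), np.float64(-0.2), np.float64(0.942)) both (array([0.4445, 0.1408]), np.float64(-0.1), np.float64(0.945))
oil_bottle top (array([0.6049, 0.2015]), np.float64(-0.6), np.float64(0.867)) both (array([0.6058, 0.2021]), np.float64(-3.2), np.float64(0.864))
slide_carton top (array([ 0.6785, -0.211 ]), np.float64(13.6), np.float64(0.952)) both (array([ 0.6788, -0.2118]), np.float64(13.9), np.float64(0.946))
green_box top (array([0.5923, 0.0362]), np.float64(-21.3), np.float64(0.937)) both (array([0.593 , 0.0358]), np.float64(-20.4), np.float64(0.918))
blue_box top (array([0.682, 0.123]), np.float64(20.9), np.float64(0.934)) both (array([0.6819, 0.123 ]), np.float64(20.8), np.float64(0.906))
white_pot top (array([ 0.6686, -0.0465]), np.float64(5.6), np.float64(0.94)) both (array([ 0.6703, -0.0467]), np.float64(4.6), np.float64(0.921))
yellow_pot top (array([ 0.5941, -0.2908]), np.float64(7.5), np.float64(0.867)) both (array([ 0.5961, -0.2956]), np.float64(4.5), np.float64(0.883))
petri_dish top (array([ 0.6051, -0.1185]), np.float64(3.2), np.float64(0.951)) both (array([ 0.6051, -0.1187]), np.float64(4.3), np.float64(0.937))
blue small [0.67777133 0.05293612] blue big [0.6821647  0.12454733] purple [0.58906615 0.11103254] ring [ 7.37497595e-01 -1.41654717e-05] [array([0.491708  , 0.23000403]), array([0.49022034, 0.05222458]), array([0.3952222 , 0.05143435]), array([0.39337965, 0.22793568])]
```

View pics/crop1.png

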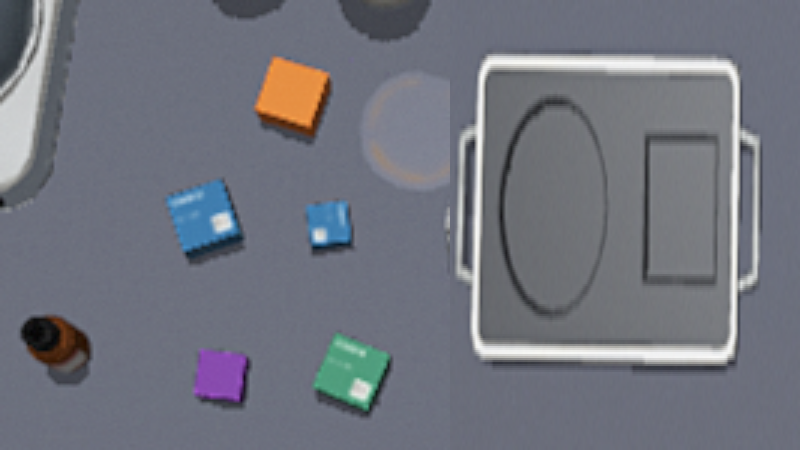

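```bash
python3 -c "
from h import *
go(.6055,.202,.2226,161.85)"
```

```text
at [0.2025 0.6177 0.2226] [180.    0.  161.9] shift [-0.5124 -0.2695 -0.    ] turn z 0.0 t 2.0
```

Call:
play_rows:
  steps:
    - [[-0.0427, -0.0225, 0, 0, 0, 0, 0.087], [-0.0427, -0.0225, 0, 0, 0, 0, 0.087], [-0.0427, -0.0225, 0, 0, 0, 0, 0.087], [-0.0427, -0.0225, 0, 0, 0, 0, 0.087], [-0.0427, -0.0225, 0, 0, 0, 0, 0.087], [-0.0427, -0.0225, 0, 0, 0, 0, 0.087], [-0.0427, -0.0225, 0, 0, 0, 0, 0.087], [-0.0427, -0.0225, 0, 0, 0, 0, 0.087], [-0.0427, -0.0225, 0, 0, 0, 0, 0.087], [-0.0427, -0.0225, 0, 0, 0, 0, 0.087], [-0.0427, -0.0225, 0, 0, 0, 0, 0.087], [-0.0427, -0.0225, 0, 0, 0, 0, 0.087]]

```text
time_s: 3.2
tool_pos: [0.6065, 0.2001, 0.2229]
tool_rot: [180.0, 0.0, 161.9]
force: [0.5, 0.7, 0.1]
grip_width: 0.087
grasp_force: 0.0
```

```bash
python3 -c "
from h import *
c=cam('wrist');cv2.imwrite('pics/w1.png',c['frame'][:,:,::-1])
for d in silhouettes('wrist','oil_bottle')[:3]:
  e=d['extent'];m=d['pixels'].astype(np.float32);print(round(d['p'],2),e,fit('oil_bottle',[m],[c],xy0=(.6055,.202)))
go(.6055,.202,.022,161.85)"
```

```text
0.65 [304.2, 193.9, 334.5, 230.6] (array([0.6051, 0.2026]), np.float64(1.5), np.float64(0.899))
at [0.61   0.1922 0.2225] [-179.8    0.3  161.2] shift [0.0074 0.0079 0.2005] turn z -0.012 t 3.3
```

View pics/w1.png

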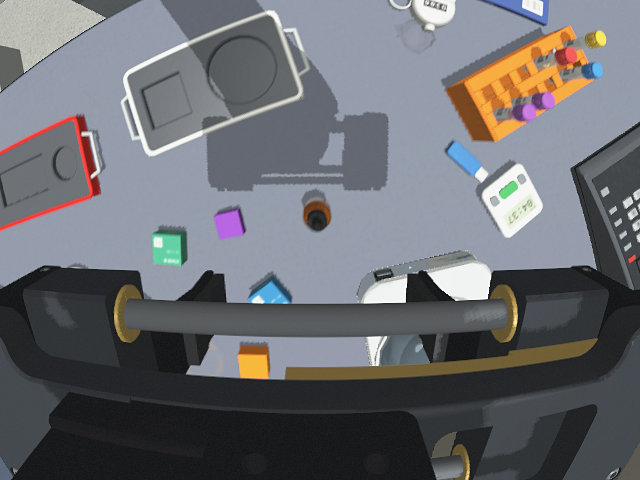

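Call:
play_rows:
  steps:
    - [[0, 0, 0.02, 0, 0, 0, 0.087], [0, 0, 0.04, 0, 0, 0, 0.087], [0, 0, 0.04, 0, 0, 0, 0.087], [0, 0, 0.03, 0, 0, 0, 0.087], [0, 0, 0.01, 0, 0, 0, 0.087], [0, 0, 0, 0, 0, 0, 0.087]]

```text
time_s: 3.9
tool_pos: [0.6042, 0.2014, 0.0812]
tool_rot: [-179.9, -0.1, 161.9]
force: [1.0, -0.8, 0.6]
grip_width: 0.0868
grasp_force: 0.0
```

```bash
python3 -c "
from h import *
go(.6053,.2023,.022,161.85)"
```

```text
at [0.6042 0.2014 0.0812] [-1.799e+02 -1.000e-01  1.619e+02] shift [-0.0007  0.0012  0.0592] turn z 0.0 t 3.9
```

Call:
play_rows:
  steps:
    - [[0, 0.001, 0.03, 0, 0, 0, 0.087], [0, 0, 0.02, 0, 0, 0, 0.06], [0, 0, 0.01, 0, 0, 0, 0.04], [0, 0, 0, 0, 0, 0, 0.02], [0, 0, 0, 0, 0, 0, 0.015], [0, 0, 0, 0, 0, 0, 0.015], [0, 0, 0, 0, 0, 0, 0.015], [0, 0, 0, 0, 0, 0, 0.015]]
  force: 15

```text
time_s: 4.7
tool_pos: [0.6061, 0.2026, 0.0234]
tool_rot: [179.9, 0.1, 161.9]
force: [-0.2, 0.9, -1.1]
grip_width: 0.039
grasp_force: 0.0
```

Call:
play_rows:
  steps:
    - [[0, 0, 0, 0, 0, 0, 0.015], [0, 0, 0, 0, 0, 0, 0.015], [0, 0, 0, 0, 0, 0, 0.015], [0, 0, -0.01, 0, 0, 0, 0.015], [0, 0, -0.03, 0, 0, 0, 0.015], [0, 0, -0.04, 0, 0, 0, 0.015], [0, 0, -0.02, 0, 0, 0, 0.015], [0, 0, 0, 0, 0, 0, 0.015]]

```text
time_s: 5.5
tool_pos: [0.6083, 0.2032, 0.1273]
tool_rot: [179.7, 0.3, 161.8]
force: [-0.0, -0.8, -0.7]
grip_width: 0.0266
grasp_force: 15.0
```

```bash
python3 -c "
from h import *
go(.4547,-.0568,.12,161.85)"
```

```text
at [0.6083 0.2032 0.1273] [179.7   0.3 161.8] shift [ 0.0649 -0.2949  0.0073] turn z -0.0 t 5.5
```

Call:
play_rows:
  steps:
    - [[0.005, -0.02, 0, 0, 0, 0, 0.015], [0.009, -0.042, 0, 0, 0, 0, 0.015], [0.01, -0.046, 0, 0, 0, 0, 0.015], [0.01, -0.046, 0, 0, 0, 0, 0.015], [0.01, -0.046, 0, 0, 0, 0, 0.015], [0.01, -0.046, 0, 0, 0, 0, 0.015], [0.008, -0.035, 0, 0, 0, 0, 0.015], [0.003, -0.014, 0, 0, 0, 0, 0.015], [0, 0, 0, 0, 0, 0, 0.015], [0, 0, 0, 0, 0, 0, 0.015], [0, 0, 0, 0, 0, 0, 0.015]]

```text
time_s: 6.6
tool_pos: [0.4528, -0.0559, 0.1224]
tool_rot: [180.0, 0.0, 162.0]
force: [-0.4, -0.4, -1.0]
grip_width: 0.0264
grasp_force: 15.0
```

```bash
python3 -c "
from h import *
c=cam('wrist');cv2.imwrite('pics/w2.png',c['frame'][:,:,::-1])
P=lambda y:np.array([.4455+np.sin(np.deg2rad(6.3))*y,-.1403+np.cos(np.deg2rad(6.3))*y,.018])
print(proj(np.array([P(.084),P(.004),P(-.08)]),c).round())
go(.4547,-.0568,.12,161.85)"
```

```text
[[315. 239.]
 [214. 260.]
 [125. 277.]]
at [ 0.4527 -0.056   0.1224] [-180.   -0.  162.] shift [-0.0022 -0.0001  0.0024] turn z 0.003 t 6.7
```

View pics/w2.png

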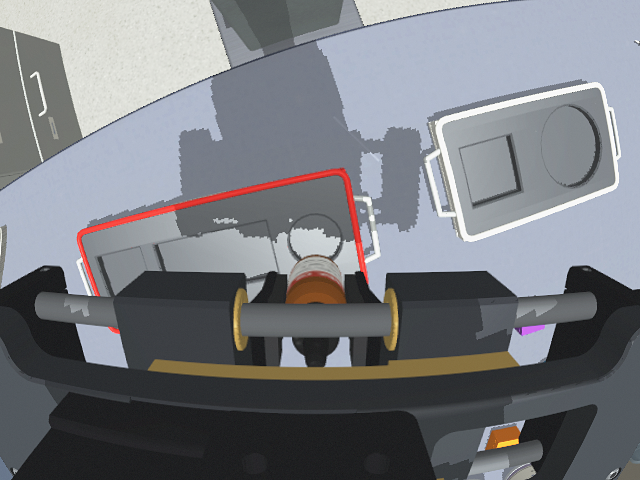

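Call:
play_rows:
  steps:
    - [[-0.002, 0, 0.015, 0, 0, 0, 0.015], [0, 0, 0.03, 0, 0, 0, 0.015], [0, 0, 0.025, 0, 0, 0, 0.015], [0, 0, 0.01, 0, 0, 0, 0.015], [0, 0, 0.005, 0, 0, 0, 0.015], [0, 0, 0.003, 0, 0, 0, 0.015], [0, 0, 0.0015, 0, 0, 0, 0.015], [0, 0, 0, 0, 0, 0, 0.015], [0, 0, 0, 0, 0, 0, 0.015]]

```text
time_s: 7.55
tool_pos: [0.4545, -0.0583, 0.0337]
tool_rot: [180.0, 0.1, 161.8]
force: [-0.0, 0.4, -0.9]
grip_width: 0.0265
grasp_force: 15.0
```

Lower until contact shows, then release by 2–3 cm.

Call:
play_rows:
  steps:
    - [[0, 0.001, 0.001, 0, 0, 0, 0.015], [0, 0, 0.0005, 0, 0, 0, 0.015], [0, 0, 0, 0, 0, 0, 0.015]]

```text
time_s: 7.85
tool_pos: [0.4548, -0.0575, 0.0327]
tool_rot: [180.0, 0.1, 161.8]
force: [-1.7, -1.4, 7.8]
grip_width: 0.0261
grasp_force: 15.0
```

Call:
play_rows:
  steps:
    - [[0, 0, 0, 0, 0, 0, 0.035], [0, 0, 0, 0, 0, 0, 0.05], [0, 0, 0, 0, 0, 0, 0.05], [0, 0, -0.005, 0, 0, 0, 0.05], [0, 0, -0.03, 0, 0, 0, 0.05], [0, 0, -0.045, 0, 0, 0, 0.05], [0, 0, -0.045, 0, 0, 0, 0.06], [0, 0, -0.025, 0, 0, 0, 0.06], [0, 0, 0, 0, 0, 0, 0.06]]

```text
time_s: 8.75
tool_pos: [0.4569, -0.0574, 0.186]
tool_rot: [179.8, 0.4, 161.8]
force: [0.4, -0.3, 0.0]
grip_width: 0.059
grasp_force: 0.0
```

```bash
python3 -c "
from h import *
go(.6788,-.2115,.18,103.9)"
```

```text
at [ 0.4569 -0.0574  0.186 ] [179.8   0.4 161.8] shift [-0.2588 -0.0773  0.006 ] turn z 1.011 t 8.8
```

Call:
play_rows:
  steps:
    - [[-0.02, -0.006, 0, 0, 0, 0, 0.075], [-0.044, -0.013, 0, 0, 0, 0, 0.075], [-0.045, -0.014, 0, 0, 0, 0, 0.075], [-0.045, -0.014, 0, 0, 0, 0, 0.075], [-0.045, -0.013, 0, 0, 0, 0, 0.075], [-0.04, -0.012, 0, 0, 0, 0, 0.075], [-0.02, -0.005, 0, 0, 0, 0, 0.075], [0, 0, 0, 0, 0, 0.08, 0.075], [0, 0, 0, 0, 0, 0.14, 0.075], [0, 0, 0, 0, 0, 0.14, 0.075], [0, 0, 0, 0, 0, 0.14, 0.075], [0, 0, 0, 0, 0, 0.14, 0.075]]

```text
time_s: 9.95
tool_pos: [0.6756, -0.211, 0.18]
tool_rot: [-179.9, -0.1, 124.8]
force: [0.0, -0.5, 0.7]
grip_width: 0.0751
grasp_force: 0.0
```

Call:
play_rows:
  steps:
    - [[0, 0, 0, 0, 0, 0.14, 0.075], [0, 0, 0, 0, 0, 0.14, 0.075], [0, 0, 0, 0, 0, 0.09, 0.075], [0, 0, 0, 0, 0, 0, 0.075], [0, 0, 0, 0, 0, 0, 0.075], [0, 0, 0, 0, 0, 0, 0.075]]

```text
time_s: 10.55
tool_pos: [0.6761, -0.2111, 0.1811]
tool_rot: [-180.0, -0.0, 104.1]
force: [-0.3, 0.1, -0.1]
grip_width: 0.0748
grasp_force: 0.0
```

```bash
python3 -c "
from h import *
c=cam('wrist')
for d in silhouettes('wrist','slide_carton')[:3]:
  e=d['extent'];m=d['pixels'].astype(np.float32);print(round(d['p'],2),e,fit('slide_carton',[m],[c],xy0=(.6788,-.2115)))
go(.6788,-.2115,.012,103.9)"
```

```text
0.72 [298.9, 171.9, 339.2, 271.2] (array([ 0.6789, -0.212 ]), np.float64(13.6), np.float64(0.977))
at [ 0.6762 -0.2112  0.1814] [-180.   -0.  104.] shift [-0.0009  0.0024  0.1694] turn z 0.002 t 10.7
```

Call:
play_rows:
  steps:
    - [[0, 0.0025, 0.02, 0, 0, 0, 0.075], [0, 0, 0.045, 0, 0, 0, 0.075], [0, 0, 0.045, 0, 0, 0, 0.075], [0, 0, 0.035, 0, 0, 0, 0.075], [0, 0, 0.015, 0, 0, 0, 0.075], [0, 0, 0.009, 0, 0, 0, 0.06], [0, 0, 0, 0, 0, 0, 0.04], [0, 0, 0, 0, 0, 0, 0.02], [0, 0, 0, 0, 0, 0, 0.02], [0, 0, 0, 0, 0, 0, 0.02], [0, 0, 0, 0, 0, 0, 0.02], [0, 0, 0, 0, 0, 0, 0.02]]
  force: 30

```text
time_s: 11.85
tool_pos: [0.6791, -0.2106, 0.0133]
tool_rot: [179.9, 0.0, 104.0]
force: [0.2, -0.3, 3.5]
grip_width: 0.0314
grasp_force: 30.0
```

Call:
play_rows:
  steps:
    - [[0, 0, 0, 0, 0, 0, 0.02], [0, 0, 0, 0, 0, 0, 0.02], [0, 0, -0.005, 0, 0, 0, 0.02], [0, 0, -0.025, 0, 0, 0, 0.02], [0, 0, -0.04, 0, 0, 0, 0.02], [0, 0, -0.045, 0, 0, 0, 0.02], [0, 0, -0.02, 0, 0, 0, 0.02], [0, 0, 0, 0, 0, 0, 0.02], [0, 0, 0, 0, 0, 0, 0.02]]

```text
time_s: 12.75
tool_pos: [0.678, -0.2101, 0.146]
tool_rot: [-179.9, -0.1, 104.0]
force: [0.4, 0.9, -2.7]
grip_width: 0.0321
grasp_force: 30.0
```

```bash
python3 -c "
from h import *
go(.4459,-.1363,.147,83.7)"
```

```text
at [ 0.678  -0.2101  0.146 ] [-1.799e+02 -1.000e-01  1.040e+02] shift [ 0.1277 -0.2074 -0.001 ] turn z 0.354 t 12.8
```

Call:
play_rows:
  steps:
    - [[0.01, -0.017, 0, 0, 0, 0, 0.02], [0.021, -0.034, 0, 0, 0, 0, 0.02], [0.024, -0.039, 0, 0, 0, 0, 0.02], [0.024, -0.039, 0, 0, 0, 0, 0.02], [0.022, -0.036, 0, 0, 0, 0, 0.02], [0.018, -0.028, 0, 0, 0, 0, 0.02], [0.009, -0.0145, 0, 0, 0, 0.05, 0.02], [0, 0, 0, 0, 0, 0.12, 0.02], [0, 0, 0, 0, 0, 0.12, 0.02], [0, 0, 0, 0, 0, 0.064, 0.02], [0, 0, 0, 0, 0, 0, 0.02], [0, 0, 0, 0, 0, 0, 0.02]]

```text
time_s: 13.95
tool_pos: [0.4453, -0.1361, 0.1461]
tool_rot: [-179.8, 0.0, 83.8]
force: [-0.1, -0.3, -2.8]
grip_width: 0.0317
grasp_force: 30.0
```

```bash
python3 -c "
from h import *
c=cam('wrist');cv2.imwrite('pics/w3.png',c['frame'][:,:,::-1])
go(.4459,-.1363,.022,83.7)"
```

```text
at [ 0.4456 -0.1362  0.1464] [-179.9    0.    83.8] shift [-0.      0.0003  0.1244] turn z 0.002 t 14.0
```

View pics/w3.png

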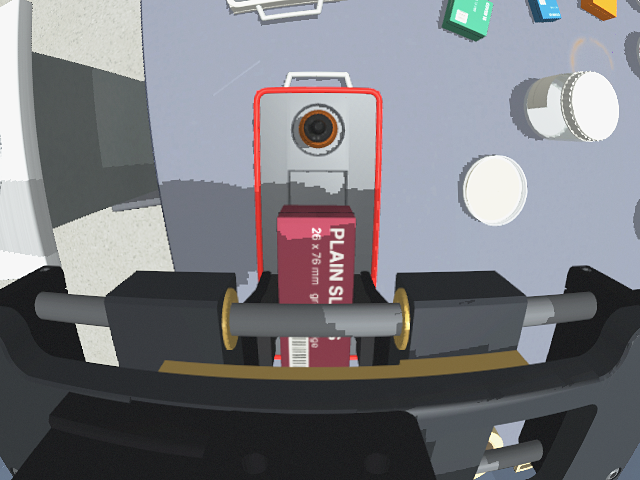

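```bash
python3 -c "
from h import *
c=cam('wrist');R=c['view'][:3,:3];print(-R.T@c['view'][:3,3]-get_obs()['tool_pos'])"
```

```text
[0.00818207 0.06952716 0.16177455]
```

Call:
play_rows:
  steps:
    - [[0, 0, 0.02, 0, 0, 0, 0.02], [0, 0, 0.04, 0, 0, 0, 0.02], [0, 0, 0.03, 0, 0, 0, 0.02], [0, 0, 0.015, 0, 0, 0, 0.02], [0, 0, 0.01, 0, 0, 0, 0.02], [0, 0, 0.005, 0, 0, 0, 0.02], [0, 0, 0.0025, 0, 0, 0, 0.02], [0, 0, 0, 0, 0, 0, 0.02], [0, 0, 0, 0, 0, 0, 0.02]]

```text
time_s: 14.95
tool_pos: [0.4472, -0.1366, 0.0258]
tool_rot: [179.9, -0.0, 83.7]
force: [0.2, 0.2, -2.7]
grip_width: 0.0319
grasp_force: 30.0
```

Call:
play_rows:
  steps:
    - [[0, 0, 0.001, 0, 0, 0, 0.02], [0, 0, 0.001, 0, 0, 0, 0.02], [0, 0, 0.0005, 0, 0, 0, 0.02], [0, 0, 0, 0, 0, 0, 0.02]]

```text
time_s: 15.35
tool_pos: [0.4469, -0.1364, 0.0232]
tool_rot: [180.0, -0.0, 83.7]
force: [-2.2, 1.1, 6.1]
grip_width: 0.0311
grasp_force: 30.0
```

Call:
play_rows:
  steps:
    - [[0, 0, 0, 0, 0, 0, 0.036], [0, 0, 0, 0, 0, 0, 0.042], [0, 0, 0, 0, 0, 0, 0.046], [0, 0, -0.005, 0, 0, 0, 0.046], [0, 0, -0.03, 0, 0, 0, 0.046], [0, 0, -0.045, 0, 0, 0, 0.046], [0, 0, -0.045, 0, 0, 0, 0.06], [0, 0, -0.03, 0, 0, 0, 0.06], [0, 0, 0, 0, 0, 0, 0.06], [0, 0, 0, 0, 0, 0, 0.06]]

```text
time_s: 16.35
tool_pos: [0.4468, -0.1365, 0.1781]
tool_rot: [179.9, -0.1, 83.7]
force: [0.6, -0.2, -1.0]
grip_width: 0.059
grasp_force: 0.0
```

```bash
python3 -c "
from h import *
go(.5927,.036,.178,69.3)"
```

```text
at [ 0.4468 -0.1365  0.1781] [ 1.799e+02 -1.000e-01  8.370e+01] shift [1.874e-01 1.261e-01 1.000e-04] turn z 0.251 t 16.4
```

Call:
play_rows:
  steps:
    - [[0.015, 0.01, 0, 0, 0, 0, 0.07], [0.032, 0.021, 0, 0, 0, 0, 0.07], [0.039, 0.026, 0, 0, 0, 0, 0.07], [0.039, 0.026, 0, 0, 0, 0, 0.07], [0.036, 0.025, 0, 0, 0, 0, 0.07], [0.02, 0.014, 0, 0, 0, 0, 0.07], [0.0065, 0.004, 0, 0, 0, 0.07, 0.07], [0, 0, 0, 0, 0, 0.12, 0.07], [0, 0, 0, 0, 0, 0.061, 0.07], [0, 0, 0, 0, 0, 0, 0.07], [0, 0, 0, 0, 0, 0, 0.07]]

```text
time_s: 17.45
tool_pos: [0.5918, 0.0368, 0.1759]
tool_rot: [-179.9, 0.1, 69.4]
force: [0.7, 0.4, 0.0]
grip_width: 0.0699
grasp_force: 0.0
```

```bash
python3 -c "
from h import *
c=cam('wrist')
for d in silhouettes('wrist','green_box')[:3]:
  e=d['extent'];m=d['pixels'].astype(np.float32);print(round(d['p'],2),e,fit('green_box',[m],[c],xy0=(.5927,.036)))
go(.5927,.036,.011,69.3)"
```

```text
0.74 [298.2, 199.2, 340.9, 240.2] (array([0.5931, 0.0356]), np.float64(-21.0), np.float64(0.972))
0.74 [393.8, 244.6, 464.3, 300.8] (array([0.5927, 0.036 ]), np.float64(-30.0), np.float64(0.0))
at [0.592  0.0364 0.1767] [-179.9    0.    69.4] shift [-1.000e-04  8.000e-04  1.657e-01] turn z 0.002 t 17.6
```

Call:
play_rows:
  steps:
    - [[-0.0005, 0.001, 0.02, 0, 0, 0, 0.07], [0, 0, 0.045, 0, 0, 0, 0.07], [0, 0, 0.045, 0, 0, 0, 0.07], [0, 0, 0.035, 0, 0, 0, 0.07], [0, 0, 0.012, 0, 0, 0, 0.07], [0, 0, 0.008, 0, 0, 0, 0.06], [0, 0, 0, 0, 0, 0, 0.04], [0, 0, 0, 0, 0, 0, 0.02], [0, 0, 0, 0, 0, 0, 0.02], [0, 0, 0, 0, 0, 0, 0.02], [0, 0, 0, 0, 0, 0, 0.02], [0, 0, 0, 0, 0, 0, 0.02]]
  force: 15

```text
time_s: 18.75
tool_pos: [0.5937, 0.0355, 0.0136]
tool_rot: [179.9, -0.1, 69.3]
force: [-1.6, 1.0, 4.7]
grip_width: 0.0336
grasp_force: 15.0
```

Call:
play_rows:
  steps:
    - [[0, 0, 0, 0, 0, 0, 0.02], [0, 0, 0, 0, 0, 0, 0.02], [0, 0, -0.005, 0, 0, 0, 0.02], [0, 0, -0.025, 0, 0, 0, 0.02], [0, 0, -0.04, 0, 0, 0, 0.02], [0, 0, -0.045, 0, 0, 0, 0.02], [0, 0, -0.02, 0, 0, 0, 0.02], [0, 0, 0, 0, 0, 0, 0.02], [0, 0, 0, 0, 0, 0, 0.02]]

```text
time_s: 19.65
tool_pos: [0.5927, 0.0354, 0.1473]
tool_rot: [-180.0, -0.0, 69.3]
force: [-0.7, 0.5, -0.4]
grip_width: 0.0335
grasp_force: 15.0
```

```bash
python3 -c "
from h import *
go(.4367,-.2198,.147,83.7)"
```

```text
at [0.5927 0.0354 0.1473] [-180.    -0.    69.3] shift [-0.2939 -0.0559  0.0003] turn z -0.251 t 19.6
```

Call:
play_rows:
  steps:
    - [[-0.02, -0.004, 0, 0, 0, 0, 0.02], [-0.04, -0.007, 0, 0, 0, 0, 0.02], [-0.047, -0.009, 0, 0, 0, 0, 0.02], [-0.047, -0.009, 0, 0, 0, 0, 0.02], [-0.047, -0.009, 0, 0, 0, 0, 0.02], [-0.044, -0.009, 0, 0, 0, 0, 0.02], [-0.035, -0.006, 0, 0, 0, 0, 0.02], [-0.014, -0.003, 0, 0, 0, -0.05, 0.02], [0, 0, 0, 0, 0, -0.12, 0.02], [0, 0, 0, 0, 0, -0.081, 0.02], [0, 0, 0, 0, 0, 0, 0.02], [0, 0, 0, 0, 0, 0, 0.02]]

```text
time_s: 20.85
tool_pos: [0.4354, -0.2201, 0.1465]
tool_rot: [-179.9, -0.0, 83.6]
force: [-0.5, -0.8, -0.7]
grip_width: 0.034
grasp_force: 15.0
```

```bash
python3 -c "
from h import *
c=cam('wrist');cv2.imwrite('pics/w4.png',c['frame'][:,:,::-1])
go(.4367,-.2198,.022,83.7)"
```

```text
at [ 0.4358 -0.2201  0.1467] [-179.9   -0.    83.6] shift [0.0004 0.0009 0.1247] turn z -0.002 t 20.9
```

View pics/w4.png

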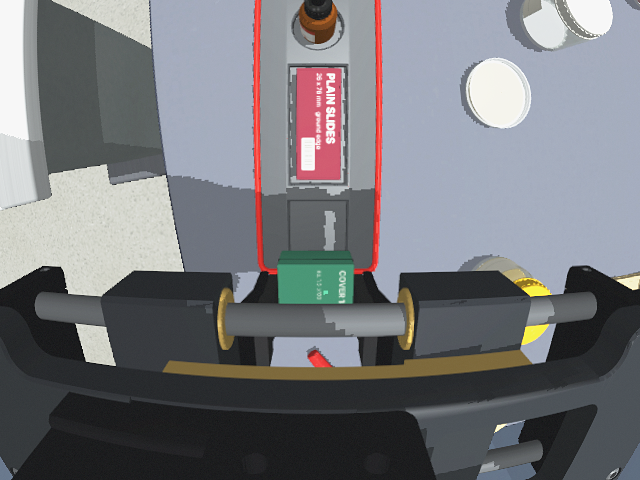

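Call:
play_rows:
  steps:
    - [[0, 0.0005, 0.02, 0, 0, 0, 0.02], [0, 0, 0.04, 0, 0, 0, 0.02], [0, 0, 0.03, 0, 0, 0, 0.02], [0, 0, 0.015, 0, 0, 0, 0.02], [0, 0, 0.01, 0, 0, 0, 0.02], [0, 0, 0.005, 0, 0, 0, 0.02], [0, 0, 0.002, 0, 0, 0, 0.02], [0, 0, 0.001, 0, 0, 0, 0.02], [0, 0, 0, 0, 0, 0, 0.02], [0, 0, 0, 0, 0, 0, 0.02]]

```text
time_s: 21.9
tool_pos: [0.4378, -0.2202, 0.0251]
tool_rot: [179.9, -0.0, 83.7]
force: [0.9, 0.2, -0.9]
grip_width: 0.0337
grasp_force: 15.0
```

Call:
play_rows:
  steps:
    - [[0, 0, 0.001, 0, 0, 0, 0.02], [0, 0, 0.0007, 0, 0, 0, 0.02], [0, 0, 0, 0, 0, 0, 0.02]]

```text
time_s: 22.2
tool_pos: [0.4377, -0.2201, 0.0236]
tool_rot: [180.0, -0.0, 83.7]
force: [-1.8, 0.5, 6.6]
grip_width: 0.0338
grasp_force: 15.0
```

Call:
play_rows:
  steps:
    - [[0, 0, 0, 0, 0, 0, 0.038], [0, 0, 0, 0, 0, 0, 0.044], [0, 0, 0, 0, 0, 0, 0.048], [0, 0, -0.005, 0, 0, 0, 0.048], [0, 0, -0.03, 0, 0, 0, 0.048], [0, 0, -0.045, 0, 0, 0, 0.048], [0, 0, -0.045, 0, 0, 0, 0.087], [0, 0, -0.04, 0, 0, 0, 0.087], [0, 0, -0.02, 0, 0, 0, 0.087], [0, 0, 0, 0, 0, 0, 0.087], [0, 0, 0, 0, 0, 0, 0.087]]

```text
time_s: 23.3
tool_pos: [0.4372, -0.22, 0.2077]
tool_rot: [180.0, -0.0, 83.7]
force: [-0.4, 0.3, -0.6]
grip_width: 0.0804
grasp_force: 0.0
```

```bash
python3 -c "
from h import *
go(.67,-.0466,.2,41)"
```

```text
at [ 0.4372 -0.22    0.2077] [180.   -0.   83.7] shift [0.1979 0.2124 0.0077] turn z 0.745 t 23.3
```

Call:
play_rows:
  steps:
    - [[0.014, 0.015, 0, 0, 0, 0, 0.087], [0.028, 0.03, 0, 0, 0, 0, 0.087], [0.033, 0.035, 0, 0, 0, 0, 0.087], [0.033, 0.035, 0, 0, 0, 0, 0.087], [0.033, 0.035, 0, 0, 0, 0, 0.087], [0.03, 0.033, 0, 0, 0, 0, 0.087], [0.02, 0.022, 0, 0, 0, 0, 0.087], [0.007, 0.0075, 0, 0, 0, 0.065, 0.087], [0, 0, 0, 0, 0, 0.14, 0.087], [0, 0, 0, 0, 0, 0.14, 0.087], [0, 0, 0, 0, 0, 0.14, 0.087], [0, 0, 0, 0, 0, 0.14, 0.087]]

```text
time_s: 24.5
tool_pos: [0.6692, -0.047, 0.2053]
tool_rot: [-179.9, 0.2, 47.5]
force: [0.2, -0.9, -0.3]
grip_width: 0.0873
grasp_force: 0.0
```

Call:
play_rows:
  steps:
    - [[0, 0, 0, 0, 0, 0.12, 0.087], [0, 0, 0, 0, 0, 0, 0.087], [0, 0, 0, 0, 0, 0, 0.087], [0, 0, 0, 0, 0, 0, 0.087]]

```text
time_s: 24.9
tool_pos: [0.6699, -0.0467, 0.207]
tool_rot: [-180.0, 0.1, 41.1]
force: [-0.5, -0.1, 0.1]
grip_width: 0.087
grasp_force: 0.0
```

```bash
python3 -c "
from h import *
c=cam('wrist');cv2.imwrite('pics/w5.png',c['frame'][:,:,::-1])
for d in silhouettes('wrist','white_pot')[:3]:
  e=d['extent'];m=d['pixels'].astype(np.float32);print(round(d['p'],2),e,fit('white_pot',[m],[c],xy0=(.67,-.0466)))
go(.67,-.0466,.03,41)"
```

```text
0.84 [285.2, 183.6, 352.3, 261.0] (array([ 0.6724, -0.0457]), np.float64(0.3), np.float64(0.904))
0.51 [233.2, 371.9, 241.3, 375.8] (array([ 0.67  , -0.0466]), np.float64(0.0), np.float64(0.0))
at [ 0.6701 -0.0467  0.2076] [-180.     0.    41.1] shift [-0.     -0.0002  0.1776] turn z 0.001 t 25.0
```

View pics/w5.png

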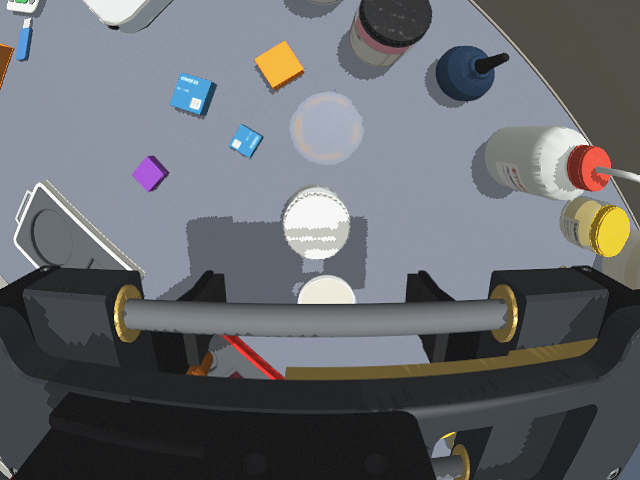

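Call:
play_rows:
  steps:
    - [[0.001, 0, 0.02, 0, 0, 0, 0.087], [0, 0, 0.045, 0, 0, 0, 0.087], [0, 0, 0.045, 0, 0, 0, 0.087], [0, 0, 0.04, 0, 0, 0, 0.087], [0, 0, 0.018, 0, 0, 0, 0.087], [0, 0, 0.01, 0, 0, 0, 0.087], [0, 0, 0, 0, 0, 0, 0.07], [0, 0, 0, 0, 0, 0, 0.05], [0, 0, 0, 0, 0, 0, 0.045], [0, 0, 0, 0, 0, 0, 0.045], [0, 0, 0, 0, 0, 0, 0.045], [0, 0, 0, 0, 0, 0, 0.045]]
  force: 25

```text
time_s: 26.2
tool_pos: [0.6718, -0.046, 0.0311]
tool_rot: [179.9, -0.1, 41.0]
force: [-0.3, 0.5, 5.4]
grip_width: 0.0578
grasp_force: 25.0
```

Call:
play_rows:
  steps:
    - [[0, 0, 0, 0, 0, 0, 0.045], [0, 0, 0, 0, 0, 0, 0.045], [0, 0, -0.005, 0, 0, 0, 0.045], [0, 0, -0.025, 0, 0, 0, 0.045], [0, 0, -0.04, 0, 0, 0, 0.045], [0, 0, -0.045, 0, 0, 0, 0.045], [0, 0, -0.02, 0, 0, 0, 0.045], [0, 0, 0, 0, 0, 0, 0.045], [0, 0, 0, 0, 0, 0, 0.045]]

```text
time_s: 27.1
tool_pos: [0.6705, -0.0457, 0.164]
tool_rot: [-179.9, 0.0, 41.0]
force: [-0.2, 1.1, -3.0]
grip_width: 0.0575
grasp_force: 25.0
```

```bash
python3 -c "
from h import *
go(.4443,.1768,.165,41)"
```

```text
at [ 0.6705 -0.0457  0.164 ] [-179.9    0.    41. ] shift [-0.0246 -0.3163 -0.001 ] turn z 0.0 t 27.1
```

Call:
play_rows:
  steps:
    - [[-0.0015, -0.02, 0, 0, 0, 0, 0.045], [-0.003, -0.038, 0, 0, 0, 0, 0.045], [-0.0035, -0.046, 0, 0, 0, 0, 0.045], [-0.0035, -0.046, 0, 0, 0, 0, 0.045], [-0.0035, -0.046, 0, 0, 0, 0, 0.045], [-0.0035, -0.046, 0, 0, 0, 0, 0.045], [-0.003, -0.04, 0, 0, 0, 0, 0.045], [-0.002, -0.025, 0, 0, 0, 0, 0.045], [-0.001, -0.0093, 0, 0, 0, 0, 0.045], [0, 0, 0, 0, 0, 0, 0.045], [0, 0, 0, 0, 0, 0, 0.045], [0, 0, 0, 0, 0, 0, 0.045]]

```text
time_s: 28.3
tool_pos: [0.4453, 0.1754, 0.1643]
tool_rot: [179.9, 0.1, 40.9]
force: [0.3, -0.8, -1.3]
grip_width: 0.0575
grasp_force: 25.0
```

```bash
python3 -c "
from h import *
c=cam('wrist');cv2.imwrite('pics/w6.png',c['frame'][:,:,::-1])
t=np.linspace(0,6.28,9)[:8]
print(proj(np.c_[.4443+.035*np.cos(t),.1768+.035*np.sin(t),0*t+.018],c).round())
go(.4443,.1768,.041,41)"
```

```text
[[340. 194.]
 [310. 183.]
 [281. 198.]
 [272. 227.]
 [286. 254.]
 [316. 263.]
 [343. 250.]
 [354. 222.]]
at [0.4454 0.1754 0.1645] [1.799e+02 1.000e-01 4.090e+01] shift [ 1.000e-04 -1.800e-03  1.235e-01] turn z -0.002 t 28.4
```

View pics/w6.png

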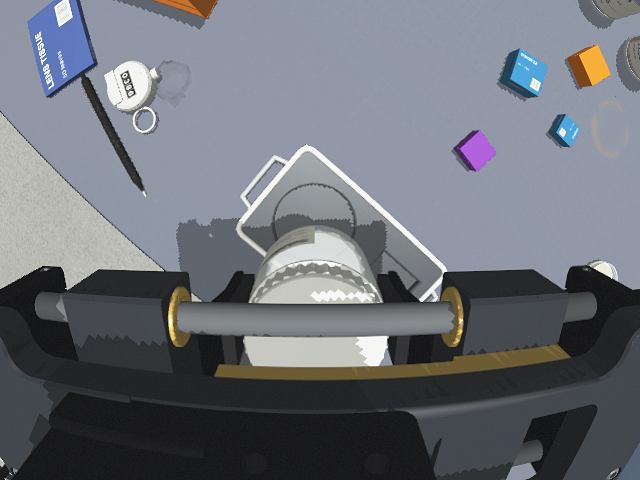

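Call:
play_rows:
  steps:
    - [[0, -0.0018, 0.02, 0, 0, 0, 0.045], [0, 0, 0.04, 0, 0, 0, 0.045], [0, 0, 0.03, 0, 0, 0, 0.045], [0, 0, 0.015, 0, 0, 0, 0.045], [0, 0, 0.01, 0, 0, 0, 0.045], [0, 0, 0.004, 0, 0, 0, 0.045], [0, 0, 0.002, 0, 0, 0, 0.045], [0, 0, 0.001, 0, 0, 0, 0.045], [0, 0, 0, 0, 0, 0, 0.045], [0, 0, 0, 0, 0, 0, 0.045]]

```text
time_s: 29.35
tool_pos: [0.4442, 0.1784, 0.0435]
tool_rot: [-180.0, -0.1, 41.0]
force: [0.3, -0.4, -1.2]
grip_width: 0.0573
grasp_force: 25.0
```

Call:
play_rows:
  steps:
    - [[0, 0.001, 0.001, 0, 0, 0, 0.045], [0, 0, 0.001, 0, 0, 0, 0.045], [0, 0, 0, 0, 0, 0, 0.045], [0, 0, 0, 0, 0, 0, 0.045]]

```text
time_s: 29.75
tool_pos: [0.4446, 0.1774, 0.0411]
tool_rot: [-180.0, -0.0, 41.0]
force: [-1.1, 0.3, 1.2]
grip_width: 0.0575
grasp_force: 25.0
```

Call:
play_rows:
  steps:
    - [[0, 0, 0.0007, 0, 0, 0, 0.045], [0, 0, 0, 0, 0, 0, 0.045]]

```text
time_s: 29.95
tool_pos: [0.4447, 0.1774, 0.041]
tool_rot: [-180.0, 0.0, 41.0]
force: [-2.2, -1.0, 10.0]
grip_width: 0.0575
grasp_force: 25.0
```

Call:
play_rows:
  steps:
    - [[0, 0, 0, 0, 0, 0, 0.062], [0, 0, 0, 0, 0, 0, 0.07], [0, 0, 0, 0, 0, 0, 0.076], [0, 0, -0.005, 0, 0, 0, 0.076], [0, 0, -0.03, 0, 0, 0, 0.076], [0, 0, -0.045, 0, 0, 0, 0.076], [0, 0, -0.045, 0, 0, 0, 0.076], [0, 0, -0.02, 0, 0, 0, 0.076], [0, 0, 0, 0, 0, 0, 0.076], [0, 0, 0, 0, 0, 0, 0.076]]

```text
time_s: 30.95
tool_pos: [0.4442, 0.1774, 0.185]
tool_rot: [-179.9, -0.0, 41.0]
force: [-0.5, 0.4, -0.2]
grip_width: 0.0758
grasp_force: 0.0
```

```bash
python3 -c "
from h import *
go(.682,.123,.185,110.8)"
```

```text
at [0.4442 0.1774 0.185 ] [-179.9   -0.    41. ] shift [0.1437 0.1971 0.    ] turn z -1.218 t 30.9
```

Call:
play_rows:
  steps:
    - [[0.012, 0.016, 0, 0, 0, 0, 0.07], [0.024, 0.033, 0, 0, 0, 0, 0.07], [0.028, 0.038, 0, 0, 0, 0, 0.07], [0.028, 0.038, 0, 0, 0, 0, 0.07], [0.026, 0.037, 0, 0, 0, 0, 0.07], [0.019, 0.026, 0, 0, 0, 0, 0.07], [0.0067, 0.0091, 0, 0, 0, -0.078, 0.07], [0, 0, 0, 0, 0, -0.14, 0.07], [0, 0, 0, 0, 0, -0.14, 0.07], [0, 0, 0, 0, 0, -0.14, 0.07], [0, 0, 0, 0, 0, -0.14, 0.07], [0, 0, 0, 0, 0, -0.14, 0.07]]

```text
time_s: 32.15
tool_pos: [0.678, 0.1225, 0.182]
tool_rot: [-179.7, 0.1, 85.8]
force: [-0.1, 0.0, 1.0]
grip_width: 0.0701
grasp_force: 0.0
```

Call:
play_rows:
  steps:
    - [[0, 0, 0, 0, 0, -0.14, 0.07], [0, 0, 0, 0, 0, -0.14, 0.07], [0, 0, 0, 0, 0, -0.12, 0.07], [0, 0, 0, 0, 0, -0.04, 0.07], [0, 0, 0, 0, 0, 0, 0.07], [0, 0, 0, 0, 0, 0, 0.07], [0, 0, 0, 0, 0, 0, 0.07]]

```text
time_s: 32.85
tool_pos: [0.6786, 0.1231, 0.1839]
tool_rot: [-179.8, -0.0, 110.7]
force: [0.0, 0.9, 1.1]
grip_width: 0.0702
grasp_force: 0.0
```

```bash
python3 -c "
from h import *
c=cam('wrist');cv2.imwrite('pics/w7.png',c['frame'][:,:,::-1])
for d in silhouettes('wrist','blue_box')[:4]:
  e=d['extent'];m=d['pixels'].astype(np.float32);print(round(d['p'],2),e,fit('blue_box',[m],[c]))
go(.682,.123,.013,110.8)"
```

```text
0.94 [273.6, 273.0, 306.1, 299.8] (array([0.6791, 0.0472]), np.float64(15.4), np.float64(0.455))
0.89 [301.9, 202.5, 338.6, 242.6] (array([0.6825, 0.1228]), np.float64(20.3), np.float64(0.972))
0.58 [203.1, 177.3, 240.9, 217.6] (array([0.5919, 0.1122]), np.float64(60.0), np.float64(0.63))
0.57 [347.7, 269.6, 389.9, 303.9] (array([0.7563, 0.0741]), np.float64(-20.6), np.float64(0.688))
at [0.6788 0.1233 0.1845] [-179.9   -0.   110.7] shift [-0.0014  0.0029  0.1715] turn z -0.001 t 33.0
```

View pics/w7.png

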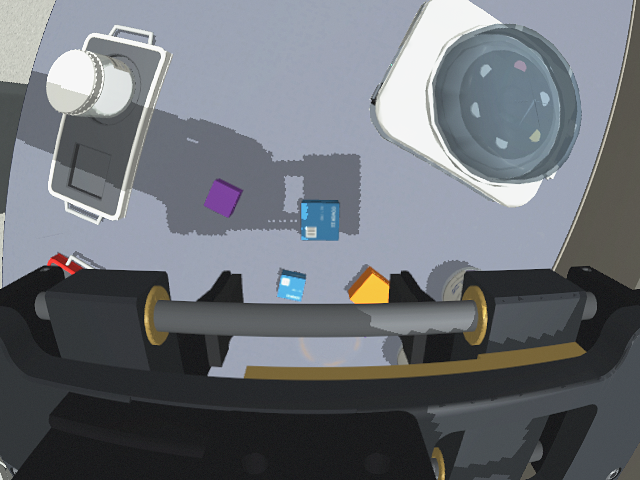

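Blue box is at (320,220). At this yaw the gripper body would come close to the domed device at (505,105), so I'm turning a quarter turn back before going down.

Call:
play_rows:
  steps:
    - [[-0.0014, 0.0032, 0, 0, 0, 0.07, 0.055], [0, 0, 0, 0, 0, 0.14, 0.055], [0, 0, 0, 0, 0, 0.145, 0.055], [0, 0, 0, 0, 0, 0.145, 0.055], [0, 0, 0, 0, 0, 0.145, 0.055], [0, 0, 0, 0, 0, 0.145, 0.055], [0, 0, 0, 0, 0, 0.145, 0.055], [0, 0, 0, 0, 0, 0.145, 0.055], [0, 0, 0, 0, 0, 0.145, 0.055], [0, 0, 0, 0, 0, 0.145, 0.055], [0, 0, 0, 0, 0, 0.14, 0.055], [0, 0, 0, 0, 0, 0.06, 0.055]]

```text
time_s: 34.15
tool_pos: [0.6825, 0.1235, 0.1849]
tool_rot: [-180.0, 0.1, 20.6]
force: [0.2, 0.7, -0.8]
grip_width: 0.0548
grasp_force: 0.0
```

Call:
play_rows:
  steps:
    - [[0, 0, 0, 0, 0, 0, 0.055], [0, 0, 0, 0, 0, 0, 0.055], [0, 0, 0, 0, 0, 0, 0.055]]

```text
time_s: 34.45
tool_pos: [0.6824, 0.1233, 0.1851]
tool_rot: [-180.0, 0.0, 20.9]
force: [-0.5, -0.6, 0.4]
grip_width: 0.0551
grasp_force: 0.0
```

```bash
python3 -c "
from h import *
c=cam('wrist')
m=pick('wrist','blue_box',c,proj(np.array([[.6825,.1228,.011]]),c)[0])
print(fit('blue_box',[m],[c]))
go(.6825,.1228,.013,20.4)"
```

```text
(array([0.6823, 0.1229]), np.float64(20.4), np.float64(0.963))
at [0.6825 0.1232 0.1851] [-180.     0.    20.8] shift [-1.000e-04  4.000e-04  1.721e-01] turn z 0.008 t 34.5
```

Call:
play_rows:
  steps:
    - [[0, 0.0004, 0.02, 0, 0, 0.007, 0.055], [0, 0, 0.045, 0, 0, 0, 0.055], [0, 0, 0.045, 0, 0, 0, 0.055], [0, 0, 0.04, 0, 0, 0, 0.055], [0, 0, 0.014, 0, 0, 0, 0.055], [0, 0, 0.008, 0, 0, 0, 0.055], [0, 0, 0, 0, 0, 0, 0.04], [0, 0, 0, 0, 0, 0, 0.02], [0, 0, 0, 0, 0, 0, 0.02], [0, 0, 0, 0, 0, 0, 0.02], [0, 0, 0, 0, 0, 0, 0.02], [0, 0, 0, 0, 0, 0, 0.02]]
  force: 15

```text
time_s: 35.75
tool_pos: [0.6836, 0.123, 0.0149]
tool_rot: [-180.0, -0.1, 20.4]
force: [-0.5, -0.2, 5.9]
grip_width: 0.0339
grasp_force: 15.0
```

Call:
play_rows:
  steps:
    - [[0, 0, 0, 0, 0, 0, 0.02], [0, 0, 0, 0, 0, 0, 0.02], [0, 0, -0.005, 0, 0, 0, 0.02], [0, 0, -0.025, 0, 0, 0, 0.02], [0, 0, -0.04, 0, 0, 0, 0.02], [0, 0, -0.045, 0, 0, 0, 0.02], [0, 0, -0.02, 0, 0, 0, 0.02], [0, 0, 0, 0, 0, 0, 0.02], [0, 0, 0, 0, 0, 0, 0.02]]

```text
time_s: 36.65
tool_pos: [0.6823, 0.123, 0.1478]
tool_rot: [-179.9, 0.1, 20.4]
force: [-0.5, 0.3, -0.9]
grip_width: 0.0337
grasp_force: 15.0
```

```bash
python3 -c "
from h import *
go(.4443,.0918,.148,89.9)"
```

```text
at [0.6823 0.123  0.1478] [-1.799e+02  1.000e-01  2.040e+01] shift [-2.339e-01 -5.370e-02 -2.000e-04] turn z -1.213 t 36.6
```

Call:
play_rows:
  steps:
    - [[-0.016, -0.0037, 0, 0, 0, 0, 0.02], [-0.035, -0.008, 0, 0, 0, 0, 0.02], [-0.043, -0.01, 0, 0, 0, 0, 0.02], [-0.045, -0.01, 0, 0, 0, 0, 0.02], [-0.043, -0.01, 0, 0, 0, 0, 0.02], [-0.035, -0.008, 0, 0, 0, 0, 0.02], [-0.0169, -0.004, 0, 0, 0, -0.073, 0.02], [0, 0, 0, 0, 0, -0.14, 0.02], [0, 0, 0, 0, 0, -0.14, 0.02], [0, 0, 0, 0, 0, -0.14, 0.02], [0, 0, 0, 0, 0, -0.14, 0.02], [0, 0, 0, 0, 0, -0.14, 0.02]]

```text
time_s: 37.85
tool_pos: [0.4535, 0.093, 0.1488]
tool_rot: [-179.8, 0.2, 65.0]
force: [-0.4, 1.4, -0.4]
grip_width: 0.0338
grasp_force: 15.0
```

Call:
play_rows:
  steps:
    - [[0, 0, 0, 0, 0, -0.14, 0.02], [0, 0, 0, 0, 0, -0.14, 0.02], [0, 0, 0, 0, 0, -0.12, 0.02], [0, 0, 0, 0, 0, -0.04, 0.02], [0, 0, 0, 0, 0, 0, 0.02], [0, 0, 0, 0, 0, 0, 0.02], [0, 0, 0, 0, 0, 0, 0.02]]

```text
time_s: 38.55
tool_pos: [0.4545, 0.0928, 0.1496]
tool_rot: [-179.8, 0.1, 89.7]
force: [0.3, -0.1, -0.2]
grip_width: 0.0337
grasp_force: 15.0
```

```bash
python3 -c "
from h import *
c=cam('wrist');cv2.imwrite('pics/w8.png',c['frame'][:,:,::-1])
print(proj(np.array([[.4443+a*.023,.0918+b*.023,.018] for a in(-1,1) for b in (-1,1)]),c).round())
go(.4443,.0918,.025,89.9)"
```

```text
[[276. 256.]
 [274. 202.]
 [331. 256.]
 [331. 201.]]
at [0.4546 0.0928 0.1498] [-1.798e+02  1.000e-01  8.970e+01] shift [-0.0011 -0.0103  0.1248] turn z -0.003 t 38.6
```

View pics/w8.png

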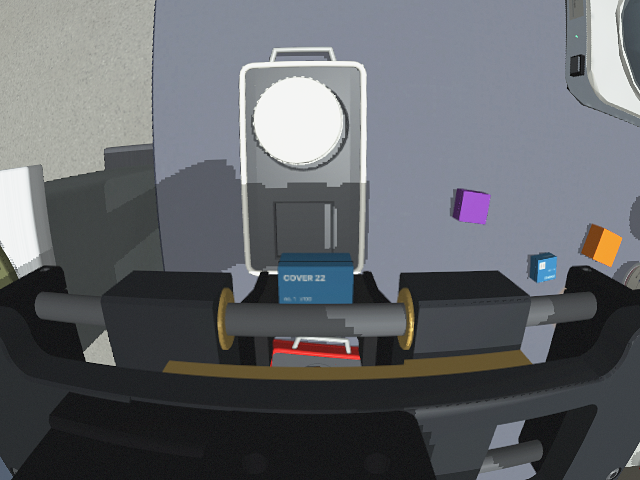

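Call:
play_rows:
  steps:
    - [[-0.001, -0.0103, 0, 0, 0, 0, 0.02], [0, 0, 0.02, 0, 0, 0, 0.02], [0, 0, 0.035, 0, 0, 0, 0.02], [0, 0, 0.03, 0, 0, 0, 0.02], [0, 0, 0.015, 0, 0, 0, 0.02], [0, 0, 0.01, 0, 0, 0, 0.02], [0, 0, 0, 0, 0, 0, 0.02], [0, 0, 0, 0, 0, 0, 0.02]]

```text
time_s: 39.4
tool_pos: [0.4444, 0.0916, 0.0403]
tool_rot: [-179.8, 0.1, 89.7]
force: [0.1, 0.4, -0.4]
grip_width: 0.0338
grasp_force: 15.0
```

```bash
python3 -c "
from h import *
go(.4443,.0918,.025,89.9)"
```

```text
at [0.4444 0.0916 0.0403] [-1.798e+02  1.000e-01  8.970e+01] shift [ 0.0002 -0.0001  0.0153] turn z -0.003 t 39.4
```

Call:
play_rows:
  steps:
    - [[0, 0, 0.006, 0, 0, 0, 0.02], [0, 0, 0.004, 0, 0, 0, 0.02], [0, 0, 0.002, 0, 0, 0, 0.02], [0, 0, 0.0015, 0, 0, 0, 0.02], [0, 0, 0.001, 0, 0, 0, 0.02], [0, 0, 0, 0, 0, 0, 0.02], [0, 0, 0, 0, 0, 0, 0.02]]

```text
time_s: 40.1
tool_pos: [0.4443, 0.0918, 0.0257]
tool_rot: [-179.8, 0.0, 89.8]
force: [-0.5, 0.1, -0.0]
grip_width: 0.034
grasp_force: 15.0
```

Call:
play_rows:
  steps:
    - [[0, 0, 0.001, 0, 0, 0, 0.02], [0, 0, 0.0005, 0, 0, 0, 0.02], [0, 0, 0, 0, 0, 0, 0.02]]

```text
time_s: 40.4
tool_pos: [0.4445, 0.0919, 0.0248]
tool_rot: [-179.8, 0.0, 89.8]
force: [-3.2, -0.3, 8.1]
grip_width: 0.0335
grasp_force: 15.0
```

Contact at floor height; release, lift, and back off for a look.

Call:
play_rows:
  steps:
    - [[0, 0, 0, 0, 0, 0, 0.038], [0, 0, 0, 0, 0, 0, 0.044], [0, 0, 0, 0, 0, 0, 0.048], [0, 0, -0.005, 0, 0, 0, 0.048], [0, 0, -0.03, 0, 0, 0, 0.048], [0, 0, -0.045, 0, 0, 0, 0.048], [0, 0, -0.045, 0, 0, 0, 0.06], [0, 0, -0.045, 0, 0, 0, 0.06], [0, 0, -0.02, 0, 0, 0, 0.06], [0, 0, 0, 0, 0, 0, 0.06]]

```text
time_s: 41.4
tool_pos: [0.4469, 0.0926, 0.2173]
tool_rot: [179.9, -0.2, 89.7]
force: [-0.8, -1.1, -0.2]
grip_width: 0.0596
grasp_force: 0.0
```

Call:
play_rows:
  steps:
    - [[0.02, 0.01, 0, 0, 0, 0, 0.06], [0.04, 0.015, 0, 0, 0, 0, 0.06], [0.045, 0.015, 0, 0, 0, 0, 0.06], [0.045, 0.015, 0, 0, 0, 0, 0.06], [0.045, 0.015, 0, 0, 0, 0, 0.06], [0.045, 0.015, 0, 0, 0, 0, 0.06], [0.03, 0.01, 0, 0, 0, 0, 0.06], [0, 0, 0, 0, 0, 0, 0.06], [0, 0, 0, 0, 0, 0, 0.06]]

```text
time_s: 42.3
tool_pos: [0.5407, 0.3606, 0.2119]
tool_rot: [-179.8, 0.3, 89.7]
force: [-0.2, -0.2, 0.5]
grip_width: 0.0599
grasp_force: 0.0
```

```bash
python3 - <<'E'
from h import *
S=cam("scene");T=cam("top")
a=cv2.resize(S["frame"][150:410,160:470],(400,335));b=cv2.resize(T["frame"][170:380,140:510],(400,227))
cv2.imwrite("pics/end.png",np.vstack([a,b])[:,:,::-1])
R=lambda y:(.4455+np.sin(np.deg2rad(6.3))*y,-.1403+np.cos(np.deg2rad(6.3))*y)
for k,p,z in(("oil_bottle",R(.084),.01),("slide_carton",R(.004),.01),("green_box",R(-.08),.01),("white_pot",(.4443,.1768),.01),("blue_box",(.4443,.0918),.01),("yellow_pot",(.595,-.293),0),("petri_dish",(.605,-.1185),0)):
    m=pick("top",k,T,proj(np.array([[*p,z+.015]]),T)[0]);print(k,np.round(p,4),fit(k,[m],[T],z0=z) if m is not None else None)
print(get_obs()["time_s"],get_obs()["tool_pos"])
E
```

```text
oil_bottle [ 0.4547 -0.0568] (array([ 0.4548, -0.0577]), np.float64(3.7), np.float64(0.815))
slide_carton [ 0.4459 -0.1363] (array([ 0.4465, -0.1364]), np.float64(-6.6), np.float64(0.91))
green_box [ 0.4367 -0.2198] (array([ 0.4369, -0.2196]), np.float64(-6.9), np.float64(0.866))
white_pot [0.4443 0.1768] (array([0.4436, 0.1749]), np.float64(1.9), np.float64(0.938))
blue_box [0.4443 0.0918] (array([0.4442, 0.0909]), np.float64(1.0), np.float64(0.951))
yellow_pot [ 0.595 -0.293] (array([ 0.5952, -0.2925]), np.float64(-3.0), np.float64(0.906))
petri_dish [ 0.605  -0.1185] (array([ 0.6043, -0.1193]), np.float64(3.1), np.float64(0.898))
42.75 [0.54084394 0.36126316 0.21399297]
```

View pics/end.png

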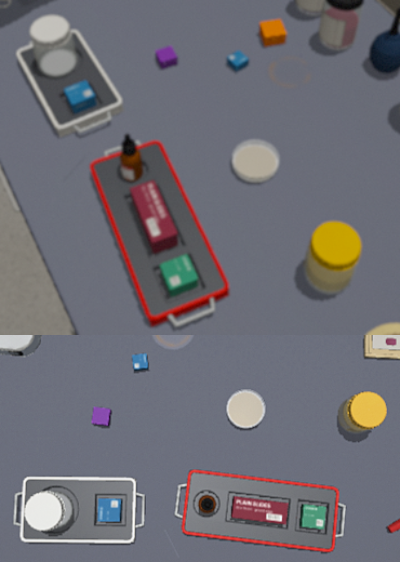

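All five things stand in their wells, and the yellow pot and petri dish have not moved.

```bash
python3 -c "
from cell import *
print(sign_off())"
```

```text
the job is handed in; nothing more can be done
None
```

Both kits are made up and handed in at about 43 s: all five items are seated in their wells, and the yellow-lidded pot and petri dish were left where they stood.

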